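Tip a sample tube out of the tall holder into its tray

TASK

Tip the taller of the two white tube holders over towards its tray until its mouth points well downward, so that the sample tube inside slides out and comes to rest in that tray. Leave the shorter holder as it is.

Things in the scene. Friction and masses are not known exactly. Their poses are not given: they have to be found in the camera images.
- tall_pivot (a point): Pivot of the taller holder, half-way up it, 130 mm above the table; fixed to the stand, not turning with the holder: z up, x to the catch tray (the way it tips), y along the pin. White round holder: 42 mm outside, 34 mm bore, 200 mm long, open at the top only. Stand: two aluminium cheeks, 36 mm wide along x, tops 12 mm above the pivot, outer faces 34 mm either side, on a fixed white base plate.
- tall_tilter (a joint): Tilt of the taller holder, rad: 0 upright, 1.57 level with the mouth (100 mm from the pivot) to the tray, 2.1 the stop, mouth 30 degrees below level. Tips only towards the tray. Stiff balanced hinge: stays where it is left, takes about 2 N at the mouth; shut fingers push it near the mouth, from behind, then down from above. Slippery bore: the tube starts to slide at about 1.8 to 2.0.
- tube: Capped sample tube, pale, 18 mm thick, white cap 21 mm thick, 80 mm long, 25 g. Origin at its centre, z to the cap. Starts upright inside the taller holder, cap 116 mm below the mouth, out of reach. It belongs in that stand's catch tray, part of the base plate: 50 to 270 mm from the pivot along x, 118 mm wide inside, floor 8 mm, side walls 45 mm and end wall 60 mm above the table.
- short_mouth (a point): Centre of the open mouth of the shorter holder (140 mm long, mouth 170 mm above the table, its pivot 70 mm below the mouth). Otherwise like the taller one, with a like stand and tray and its own tube; to be left alone. x points to its own tray.

How it is judged:
On the way:
1. the taller holder is tipped past level towards its tray (value of joint tall_tilter above 1.6 rad), for 0.1 s.
At the end, for the whole second after the job is handed in: The tube's centre lies within its holder's catch tray (45 to 275 mm from the pivot along x, within 62 mm either side), less than 55 mm above the table, and the tube is at rest (under 20 mm/s). The holder may be left tipped (x of tube in the frame of tall_pivot between 0.045 and 0.275 m and y of tube in the frame of tall_pivot between -0.062 and 0.062 m and height (world z) of tube below 0.055 m and linear speed of tube below 0.02 m/s); the robot touches nothing.
It fails at once if the shorter holder is tipped (its mouth moves more than 15 mm) (distance of short_mouth from where it was at the start of the episode above 0.015 m).
It also fails if it takes over 38 s, if anything falls off the work surface, if the arm or the gripper's body presses on something with over 40 N, if the wrist force passes 120 N, or if a joint passes its speed limit or range.

ROBOT

A 6-joint arm with a two-finger parallel gripper is mounted at the origin on the work surface. World frame = base frame: x ahead of the robot, y to its left, z up, the work surface at z = 0. Lengths are in m, angles in rad, forces in N, time in s.
With the tool pointing down it reaches from about 0.375 to 0.9 m from the base axis. Payload 3.1 kg.
Tool frame: the origin (TCP) lies between the finger pads; the fingertips stand 22 mm ahead of it and the grasp point (between the pads) lies 3 mm ahead of it; z points along the fingers, y is the direction in which the jaws open and shut (so a half turn about z gives the same grasp; the last joint's range is limited). The gripper opens to 87 mm and grips with 3 to 60 N. Pads are 19 mm wide; open, the fingers measure 117 mm over their backs; the gripper's body (75 mm by 190 mm) begins 51 mm behind the grasp point.
Start: joints at [-1.353, 0.527, 1.433, -0, 1.181, -0.178], TCP at [0.241, -0.577, 0.245] pointing down, gripper open.
Joint ranges: [-3.08, 3.08], [-0.75, 2.2], [0.22, 2.44], [-1.43, 4.57], [0, 2.65], [-2.85, 2.85]. Speed limits (rad/s): [2.79, 2.79, 3.14, 3.14, 3.14, 3.14].

INTERFACE

Orientations are given as a unit quaternion [x, y, z, w].
In Python, from rig import get_obs, camera, get_calibration, hand_in, search_frame gives the robot as it stands.
- The arm moves only by the shell command python3 -m jog 'ROWS' [FORCE]. ROWS is JSON, a list of rows, each an object with "grip": the closure in counts, from 0 (fully open) to 255 (shut); "travel": the shift along the world's x, y, z in cm, a list of three; "twist": the turn about the world's z in degrees. A call has 1 to 8 rows; each row shifts and turns the commanded pose from where the row before left it; what a row does not reach is not made up. A row lasts 1/10 s, in which the tool goes at most 50 mm and 8.59 degrees, less where a joint would pass 70% of its speed; a pose out of reach is approached as far as the arm can. A call is refused whole if a number of a shift passes 5 or a number of a turn 8.59, either way. A call with a gripper value outside its range is refused whole. The fingers move at their own pace and stop on an object; FORCE is the grip in N (left out, the last holds). Time passes only in rows, so rows that do not move let the fingers close. It gives the time, the measured TCP pose, the force and the opening at its end, in the units of the state.
- get_obs(): the state, without advancing time (a new reading comes with each control period).
- camera(name): name is "scene" or "top"; returns the picture (480x640x3 uint8, red, green, blue); there is no depth.
- get_calibration(name): a dict with "fx", "fy", "cx", "cy" (pixels), "R" (3x3) and "t" (3): a world point X has camera coordinates R X + t. Camera axes: x right, y down, z forward; pixel columns grow to the right and rows downward; lengths in m; the calibration is good to about 2 mm. A picture is of the moment at which its call begins. get_calibration takes no time and is no camera call.
- hand_in(): hands the job in, once; it reports no verdict.
Trained networks look in the newest picture that a camera, given by its name, has taken for a name from the list of things; names that differ only in an ending like _2 or _b are one class to them, and where a whole thing is asked for, a point or a joint stands for the part that bears it (a point fixed in the world has none). Each returns a list of dicts, best first, with "p" (0 to 1); they miss things now and then, are a little off and sometimes report something else, mostly with a low value. They report only what shows in the picture. A call takes as long as a camera call.
- search_frame(target, camera): "at" ([x, y, z] in m, in world coordinates, good to about 4 mm: the middle of the surface that is visible of it).
The state is a dict: "time": time; "q": joint angles; "joint_velocities": joint speeds; "joint_torque": joint torques, N m; "position": TCP position; "tool_rot": TCP orientation; "ft_force": force on the tool from outside, world axes, zero at the start; "moment": the same for the moment, N m; "grip_width": finger opening in m.
Only numpy, scipy, OpenCV 4.12 (cv2) and the standard library are available. Lean on these libraries where they do the work, as an engineer would, in place of code of your own. Each camera call takes 0.05 s, during which the arm holds its last target. There are 200 camera calls.

## Working session

There is one attempt and no reset: what is moved stays moved. The work goes in short steps, Python scripts to look and compute and a shell command to move; the robot and the scene stay as the last step left them, time stands still between calls to the robot, and variables do not carry over. Pictures are saved under pics/ and viewed, about 8 in all and at most 12, crops included, and the job is handed in when it is done.

```bash
mkdir -p pics
python3 - <<'E'
from rig import *
import cv2
for c in("scene","top"):
    cv2.imwrite(f"pics/{c}0.png",camera(c)[:,:,::-1])
    for n in("tall_pivot","tall_tilter","short_mouth","tube"):
        try: print(c,n,[(round(d["p"],2),[round(v,3) for v in d["at"]]) for d in search_frame(n,c)][:4])
        except Exception as e: print(c,n,e)
print(get_obs())
E
```

```text
scene tall_pivot [(0.55, [0.656, 0.205, 0.007])]
scene tall_tilter [(0.79, [0.55, 0.197, 0.172])]
scene short_mouth [(0.9, [0.564, -0.214, 0.146])]
scene tube []
top tall_pivot [(0.91, [0.642, 0.195, 0.007])]
top tall_tilter [(0.77, [0.53, 0.188, 0.193])]
top short_mouth [(0.9, [0.54, -0.222, 0.134])]
top tube []
{'time': 0.5, 'q': array([-1.35350734e+00,  5.27531671e-01,  1.43276767e+00, -1.32962455e-05,
        1.18141280e+00, -1.78526820e-01]), 'joint_velocities': array([ 0.00010476, -0.0017737 , -0.00055918, -0.00065495,  0.0018135 ,
       -0.00152447]), 'joint_torque': array([-4.06828631e-04, -4.39603150e+01, -1.76790333e+01,  6.33159955e-02,
        5.14802418e-02, -4.01890736e-05]), 'position': array([ 0.2409702 , -0.57660996,  0.24450733]), 'tool_rot': array([ 9.80479570e-01,  1.96620979e-01, -7.30698702e-06, -5.96133765e-05]), 'ft_force': array([ 1.0673641 ,  0.34730284, -0.38200135]), 'moment': array([-0.01525509, -0.01334999, -0.01350816]), 'grip_width': 0.08728365770655437}
```

View pics/scene0.png

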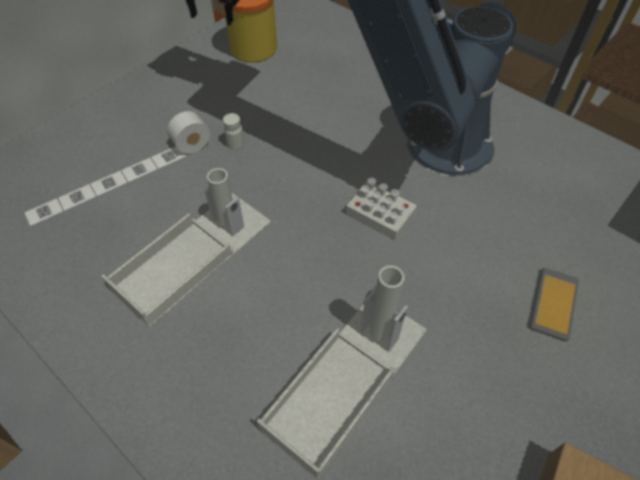

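View pics/top0.png

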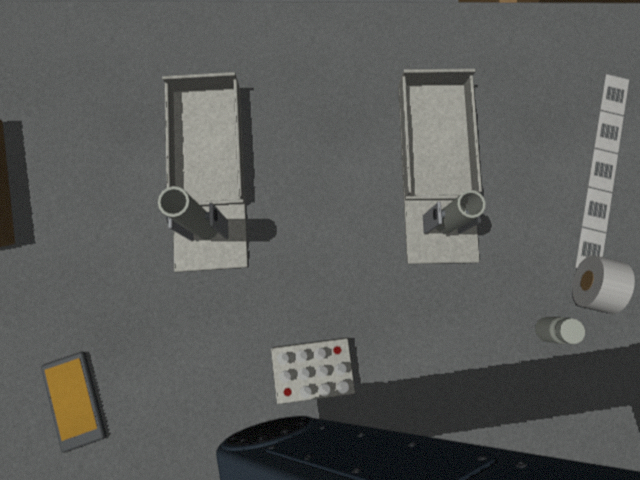

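```bash
cat > h.py <<'E'
import numpy as np
from rig import *
def ray(cam,u,v,z):
    c=get_calibration(cam);R=np.array(c["R"]);t=np.array(c["t"])
    d=R.T@np.array([(u-c["cx"])/c["fx"],(v-c["cy"])/c["fy"],1]);o=-R.T@t
    return np.round(o+d*(z-o[2])/d[2],3)
E
python3 - <<'E'
from h import *
print("mouth",ray("top",174,201,.23),ray("scene",391,277,.23), "alt short .17",ray("top",470,206,.17),ray("scene",217,176,.17))
for n,p,z in(("end",(164,76),.06),("end",(236,73),.06),("base",(174,270),.008),("base",(247,266),.008)): print(n,ray("top",*p,z))
E
```

```text
mouth [0.538 0.189 0.23 ] [0.539 0.192 0.23 ] alt short .17 [ 0.544 -0.226  0.17 ] [ 0.549 -0.225  0.17 ]
end [0.807 0.268 0.06 ]
end [0.813 0.141 0.06 ]
base [0.466 0.25  0.008]
base [0.473 0.121 0.008]
```

```bash
R='' ; python3 -m jog '[{"grip":255,"travel":[1.25,4,0.3],"twist":-4},{"grip":255,"travel":[1.25,4,0.3],"twist":-4},{"grip":255,"travel":[1.25,4,0.3],"twist":-4},{"grip":255,"travel":[1.25,4,0.3],"twist":-4},{"grip":255,"travel":[1.25,4,0.3],"twist":-3.6},{"grip":255,"travel":[1.25,4,0.3],"twist":0},{"grip":255,"travel":[1.25,4,0.2],"twist":0},{"grip":255,"travel":[1.25,4,0],"twist":0}]' 20
python3 -m jog '[{"grip":255,"travel":[1.25,4,0],"twist":0},{"grip":255,"travel":[1.25,4,0],"twist":0},{"grip":255,"travel":[1.25,4,0],"twist":0},{"grip":255,"travel":[1.25,4,0],"twist":0},{"grip":255,"travel":[1.25,4,0],"twist":0},{"grip":255,"travel":[1.25,4,0],"twist":0},{"grip":255,"travel":[1.25,4,0],"twist":0},{"grip":255,"travel":[0,0,0],"twist":0}]'
```

```text
time: 1.3
position: [0.3414, -0.2553, 0.2651]
tool_rot: [1.0, 0.027, 0.001, 0.001]
ft_force: [0.6, 0.2, -0.0]
grip_width: 0.0309
time: 2.1
position: [0.4293, 0.0274, 0.2649]
tool_rot: [1.0, 0.03, 0.001, -0.001]
ft_force: [-0.8, 0.3, 0.1]
grip_width: 0.0003
```

```bash
python3 -m jog '[{"grip":255,"travel":[1,4,0],"twist":0},{"grip":255,"travel":[1,4,0],"twist":0},{"grip":255,"travel":[1,4,0],"twist":0},{"grip":255,"travel":[1,4,0],"twist":0},{"grip":255,"travel":[0.5,0,-2],"twist":0},{"grip":255,"travel":[0.5,0,-1.8],"twist":0},{"grip":255,"travel":[0,0,0],"twist":0}]'
python3 - <<'E'
from h import *
import cv2
a=camera("scene")[180:420,240:560];b=camera("top")[130:330,60:327]
cv2.imwrite("pics/c1.png",np.vstack([cv2.resize(a,(400,300)),cv2.resize(b,(400,300))])[:,:,::-1])
E
```

```text
time: 2.8
position: [0.4776, 0.1826, 0.2246]
tool_rot: [1.0, 0.027, -0.002, 0.0]
ft_force: [-1.1, -0.4, 0.4]
grip_width: 0.0004
```

View pics/c1.png

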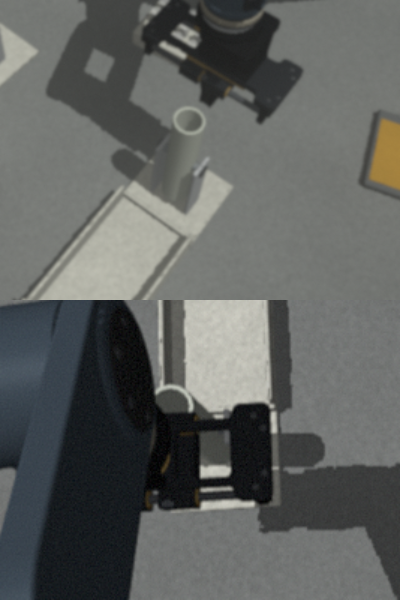

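```bash
python3 -m jog '[{"grip":255,"travel":[0,0.4,0.4],"twist":0},{"grip":255,"travel":[1.5,0.1,0],"twist":0},{"grip":255,"travel":[1.5,0.1,0],"twist":0},{"grip":255,"travel":[1.6,0.1,0.1],"twist":0},{"grip":255,"travel":[1.6,0.1,0.1],"twist":0},{"grip":255,"travel":[1.5,0.1,-0.4],"twist":0},{"grip":255,"travel":[1.5,0.1,-0.6],"twist":0},{"grip":255,"travel":[0,0,0],"twist":0}]'
python3 - <<'E'
from h import *
import cv2
a=camera("scene")[180:420,240:560];print(search_frame("tall_tilter","scene"))
cv2.imwrite("pics/c2.png",cv2.resize(a,(640,480))[:,:,::-1])
E
```

```text
time: 3.7
position: [0.5719, 0.1931, 0.2232]
tool_rot: [1.0, 0.026, 0.001, -0.0]
ft_force: [-0.1, 0.3, -0.2]
grip_width: 0.0007
[{'at': [0.5853, 0.2054, 0.1735], 'p': 0.92}]
```

View pics/c2.png

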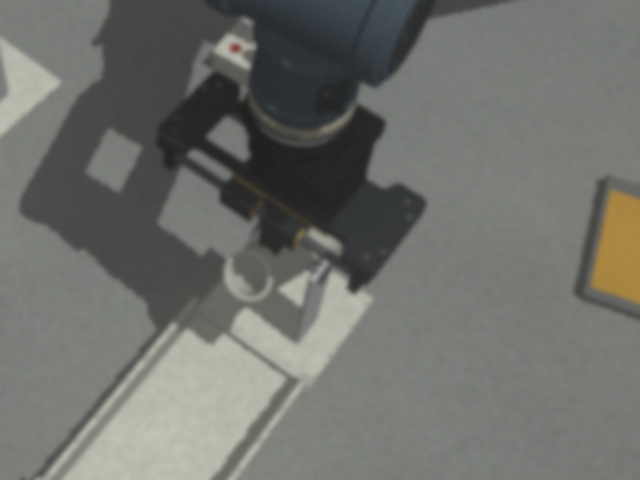

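```bash
python3 -m jog '[{"grip":255,"travel":[1.2,0.1,-1],"twist":0},{"grip":255,"travel":[1.1,0.05,-1.3],"twist":0},{"grip":255,"travel":[1.0,0.05,-1.4],"twist":0},{"grip":255,"travel":[0.9,0.05,-1.4],"twist":0},{"grip":255,"travel":[0.2,0,-1.2],"twist":0},{"grip":255,"travel":[0.2,0,-1.2],"twist":0},{"grip":255,"travel":[0,0,0],"twist":0}]'
python3 -m jog '[{"grip":255,"travel":[0.1,0,-0.5],"twist":0},{"grip":255,"travel":[0.1,0,-0.4],"twist":0},{"grip":255,"travel":[0,0,0],"twist":0},{"grip":255,"travel":[0,0,0],"twist":0},{"grip":255,"travel":[0,0,0],"twist":0}]'
python3 - <<'E'
from h import *
import cv2
a=camera("scene")[240:480,240:560]
print([search_frame(n,"scene") for n in("tall_tilter","tube")])
cv2.imwrite("pics/c3.png",cv2.resize(a,(640,480))[:,:,::-1])
E
```

```text
time: 4.5
position: [0.616, 0.1956, 0.145]
tool_rot: [1.0, 0.027, -0.001, 0.0]
ft_force: [-0.1, -0.1, 0.6]
grip_width: 0.0004
time: 5.0
position: [0.6184, 0.1958, 0.1387]
tool_rot: [1.0, 0.027, 0.0, 0.0]
ft_force: [0.2, -0.0, 0.1]
grip_width: 0.0002
[[{'at': [0.5019, 0.2078, 0.1598], 'p': 0.91}], [{'at': [0.6587, 0.2039, 0.0619], 'p': 0.71}]]
```

View pics/c3.png

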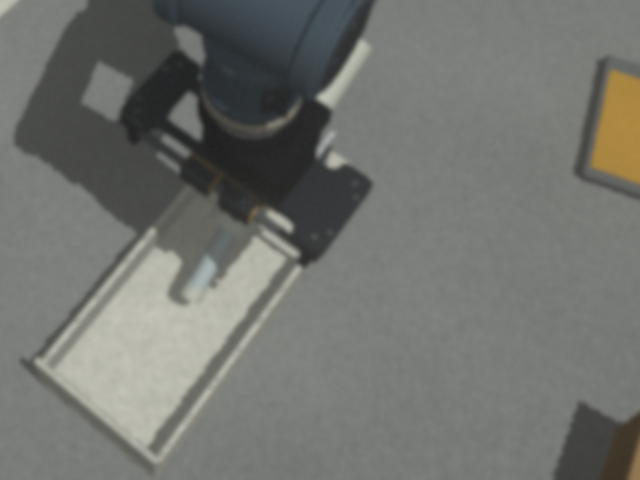

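The tube shows at crop (205,275), cap at (190,292), partly out of the mouth and perhaps still sliding. I'll nudge the holder to its stop and let the tube slide.

```bash
python3 -m jog '[{"grip":255,"travel":[0,0,-0.3],"twist":0},{"grip":255,"travel":[0,0,-0.2],"twist":0},{"grip":255,"travel":[0,0,0],"twist":0},{"grip":255,"travel":[0,0,0],"twist":0},{"grip":255,"travel":[0,0,0],"twist":0}]'
python3 - <<'E'
from h import *
import cv2
a=camera("scene")[240:480,240:560]
print([search_frame(n,"scene") for n in("tall_tilter","tube")])
cv2.imwrite("pics/c4.png",cv2.resize(a,(640,480))[:,:,::-1])
E
```

```text
time: 5.65
position: [0.6187, 0.1959, 0.1337]
tool_rot: [1.0, 0.027, 0.0, -0.0]
ft_force: [1.1, 0.8, 2.3]
grip_width: 0.0002
[[{'at': [0.505, 0.2105, 0.1604], 'p': 0.89}], [{'at': [0.6858, 0.2065, 0.0255], 'p': 0.57}]]
```

View pics/c4.png

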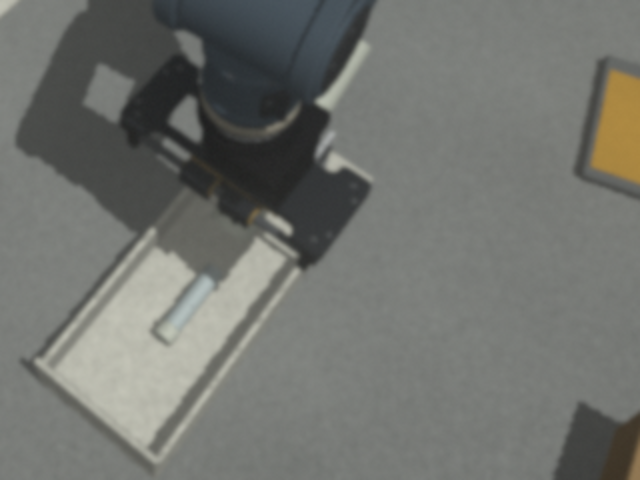

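The tube now lies flat in the tray (cap at crop (167,330), bottom end at (207,283)), clear of the holder. I'll raise the arm off and check.

```bash
python3 -m jog '[{"grip":255,"travel":[0,0,1.5],"twist":0},{"grip":255,"travel":[0,0,3],"twist":0},{"grip":255,"travel":[0,0,4],"twist":0},{"grip":255,"travel":[0,0,4],"twist":0},{"grip":255,"travel":[0,0,0],"twist":0},{"grip":255,"travel":[0,0,0],"twist":0},{"grip":255,"travel":[0,0,0],"twist":0},{"grip":255,"travel":[0,0,0],"twist":0}]'
python3 - <<'E'
from h import *
import cv2
a=camera("scene")
print([search_frame(n,"scene") for n in("tall_tilter","tube","short_mouth")])
cv2.imwrite("pics/c5.png",a[:,:,::-1])
E
```

```text
time: 6.6
position: [0.6173, 0.1957, 0.2568]
tool_rot: [1.0, 0.027, -0.002, 0.0]
ft_force: [0.6, -0.3, 0.1]
grip_width: 0.0006
[[{'at': [0.5852, 0.2032, 0.1152], 'p': 0.85}], [{'at': [0.6852, 0.203, 0.0261], 'p': 0.94}], [{'at': [0.5623, -0.2138, 0.1464], 'p': 0.82}]]
```

View pics/c5.png

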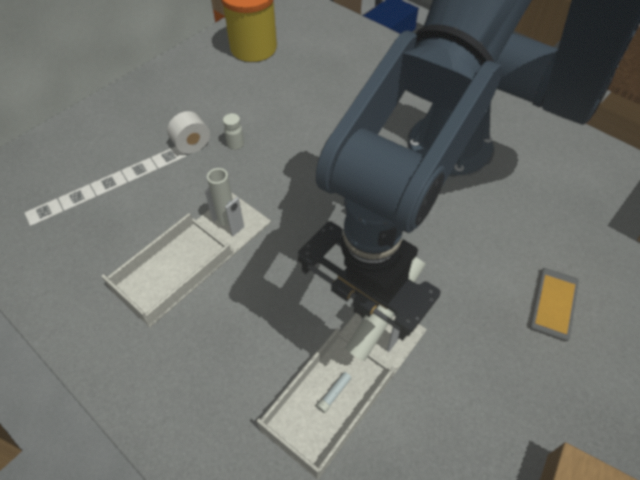

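The tube lies in the tray around (335,391), in the same place as before. The taller holder is tipped, and the shorter one still stands with its mouth at (217,176).

```bash
python3 -c "
from rig import *
print(hand_in())"
```

```text
the job is handed in; nothing more can be done
None
```

The taller holder is tipped over its tray, the sample tube lies at rest in that tray, and I handed the job in. It reports no verdict. I pushed the holder from behind with shut fingers, then down to its stop, and lifted the arm clear at 6.6 s on the robot's clock.

- **Tube:** the last look put it at about (0.685, 0.203, 0.026) m, roughly 147 mm from the pivot along the tray and within about 6 mm of its centre line. It had not moved (within 4 mm) in the last second or so.
- **Tilt:** I did not measure the joint angle. I infer it passed 1.6 rad because the fingers were driven to where the geometry puts the stop, about 2.1 rad, and the tube slid out.
- **Shorter holder:** its mouth was at the same pixel as at the start, and the network's estimate moved only about 2 mm.
- **Forces:** the largest change in the wrist-force readings I printed was about 2.7 N, at the stop. At the end the gripper was well above the holder, with the force near zero.

No check failed or disagreed. The one detection I discounted was a position for the taller holder while the gripper was partly hiding it.

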